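Shut and lock the filter hatch of the bench dust extractor

ROBOT

A 7-joint arm with a two-finger parallel gripper is mounted at the origin on the work surface. World frame = base frame: x ahead of the robot, y to its left, z up, the work surface at z = 0. Lengths are in m, angles in rad, forces in N, time in s.
With the tool pointing down it reaches from about 0.425 to 0.925 m from the base axis. Payload 6.8 kg.
Tool frame: the origin (TCP) lies at the very end of the fingers, on their centre line; the grasp point (between the pads) lies 19 mm behind it; z points along the fingers, y is the direction in which the jaws open and shut (so a half turn about z gives the same grasp; the last joint's range is limited). The gripper opens to 88 mm and grips with 3 to 60 N. Pads are 20 mm wide; open, the fingers measure 115 mm over their backs; the gripper's body (75 mm by 178 mm) begins 61 mm behind the grasp point.
Start: joints at [1.137, 0.477, 0.022, 1.555, -0.011, 1.109, -0.083], TCP at [0.216, -0.64, 0.223] pointing down, gripper open.
Joint ranges: [-2.96, 2.96], [-0.34, 2.1], [-1.41, 1.46], [0.24, 2.44], [-1.37, 4.51], [0.17, 1.92], [-2.96, 2.96]. Speed limits (rad/s): [2.39, 2.39, 3.14, 3.14, 3.14, 3.14, 3.14].

INTERFACE

Orientations are given as a rotation vector (axis times angle).
In Python, from plant import env gives the robot as it stands.
- The arm moves only by the tool apply_moves, never from a script. Its argument "rows" is text: rows parted by semicolons, each of 4 numbers parted by spaces: the shift along the world's x, y, z in mm, then the turn about the world's z in rad. In form: x y z yaw; .... A call has 1 to 20 rows; each row is the pose to reach, as a shift and turn from the pose commanded when the call began; what a row does not reach only later rows make up. A row lasts 1/8 s, in which the tool goes at most 62.5 mm and 10.7 degrees, less where a joint would pass 70% of its speed; a pose out of reach is approached as far as the arm can. A call with a gripper value outside its range is refused whole. "claw" is the opening, from 0 (shut) to 1 (fully open), set as the call begins (left out, the last holds). The fingers move at their own pace and stop on an object; "force" is the grip in N (left out, the last holds). Time passes only in rows, so rows that repeat a pose let the fingers close. It gives the time, the measured TCP pose, the force and the opening at its end, in the units of the state.
- env.sense(): the state, without advancing time (a new reading comes with each control period).
- env.grab_frame(name): name is "side" or "top"; returns a dict with "image" (384x512x3 uint8, blue, green, red), "fovy" (degrees; the focal length in pixels is half the picture's height over the tangent of half this angle, whatever the lens; pixels are square), "cx", "cy" (the principal point, pixels), "xyz" and "attitude" of the camera in the world. Camera axes: x right, y down, z forward; pixel columns grow to the right and rows downward; lengths in m; the calibration is good to about 2 mm. A picture is of the moment at which its call begins. There is no depth.
- env.close_job(): hands the job in, once; it reports no verdict.
The state is a dict: "time": time; "joint_pos": joint angles; "joint_velocities": joint speeds; "tau": joint torques, N m; "eef_pos": TCP position; "orientation": TCP orientation; "ft_force": force on the tool from outside, world axes, zero at the start; "wrist_torque": the same for the moment, N m; "grip_width": finger opening in m.
Only numpy, scipy, OpenCV 4.12 (cv2) and the standard library are available. Lean on these libraries where they do the work, as an engineer would, in place of code of your own. Each camera call takes 0.05 s, during which the arm holds its last target.

TASK

The filter hatch on top of the jeweller's bench dust-extractor box stands ajar. Shut it, then lock it: push its spring-loaded quarter-turn fastener down until you feel it bottom, turn it ninety degrees clockwise and let go, so that its cam catches and holds the head down. Do not force the fastener (its catch bends above 25 N), and leave the other things on the box and the bench where they are.

Things in the scene. Friction and masses are not known exactly. Their poses are not given: they have to be found in the camera images.
- housing: grey painted dust-filter box standing fixed on the bench, 240 (x) x 300 (y) x 100 mm (z). Origin at the centre of its underside, x away from the robot at yaw 0, z up. Its top is level at z = 100 mm, with an opening in its middle under the hatch
- hinge_line (a point): point on the hatch's hinge axis, at the middle of the hatch's far edge: x = +75 mm, y = 0, z = 100 mm in the box's frame. The axis runs along the box's y
- hatch (a joint): opening angle of the hatch, rad: 0 is shut, flat on the box; starts at 0.3 to 0.65. The hatch is a bare aluminium plate reaching 150 mm from the hinge towards the box's -x side, 170 mm wide (y), 5 mm thick, underside level with the hinge; shut, its upper face is 105 mm above the bench. A stiff hinge holds it anywhere; 2 to 5 N slowly straight down on its face shuts it
- hatch_edge (a point): middle of the hatch's free edge, on its upper face, 150 mm from the hinge
- stud: dark steel fastener head, captive in the hatch on its middle line, 125 mm from the hinge: a round flange 38 mm across, 4 mm thick, with an upright grip bar 34 mm long, 10 wide, 16 high on it. Origin: centre of the flange's upper face (foot of the bar), 25 mm above the hatch's upper face when sprung out (130 mm above the bench, hatch shut); x along the bar, z along the axis, outwards
- stud_tail (a point): middle of the fastener's cross pin, on the axis 50 mm below the flange's upper face, inside the box when the hatch is shut; pin 16 mm long, 3 mm thick, parallel with the grip bar. It works in the catch
- catch_axis (a point): point on the vertical axis of the catch, level with the box's top (x = -50, y = 0, z = 100 mm in the box's frame). The catch is a slotted steel clip fixed lower down in the box, slot along the box's x. Its height differs by up to 4.5 mm either way from start to start and is not measured. It bends (job spoilt) if the pin bears on it, down or sideways, with more than 25 N (the spring's force not counted)
- stud_press (a joint): how far the head is pushed in, m: 0 sprung out, 0.0195 at most. Spring: 4 N at 0, plus 0.4 N per mm. In line with the slot, the pin bottoms on the catch's floor at 0.009 to 0.018 and can turn freely only in the last 1.5 mm above that floor; out of line it lands on top of the catch at 0.0005 to 0.0095. Caught and let go, it springs back about 4 mm from the floor (0.0055 to 0.0145); not caught, to 0
- stud_turn (a joint): angle of the head, rad, growing clockwise seen from above. At 0 the bar is along the box's x, in line with the slot (within 0.12 rad it passes freely, a little further off it snags or slips in); starts at -0.45 to 0.45. The notch where the cam catches is at 1.57 (from about 1.4 up); a stop ends the travel at 1.66. Turns easily, under 0.1 N m
- tin: small open aluminium tin, 39 mm across, 18 mm high, standing on the box's top beside the hatch; origin at the centre of its underside; leave alone
- tweezers: steel tweezers, 110 mm long, lying on the box's top on the other side of the hatch; origin at the middle of the underside; leave alone
- jar: glass jar with a red lid, 72 mm across, 95 mm high, on the bench; origin at the centre of its underside; leave alone
- hammer: small hammer lying on the bench; leave alone
- soldering_block: dark soldering block, 130 x 80 x 30 mm, lying on the bench; origin at the centre of its underside; leave alone
- dish: shallow steel dish, 90 mm across, 22 mm high, on the bench; origin at the centre of its underside; leave alone
- mandrel: short tapered steel mandrel standing on its 36 mm foot, 100 mm high, on the bench; origin at the centre of its underside; leave alone

How it is judged:
By the outcome, as a careful person would: the job done as asked, in the order asked, and still so for the second after the job is handed in, with the robot touching nothing.
It also fails if it takes over 58 s, if anything falls off the work surface, if the arm or the gripper's body presses on something with over 40 N, if the wrist force passes 120 N, or if a joint passes its speed limit or range.

## Working session

There is one attempt and no reset: what is moved stays moved. The work goes in short steps, Python scripts to look and compute and a tool call to move; the robot and the scene stay as the last step left them, time stands still between calls to the robot, and variables do not carry over. Pictures are saved under pics/ and viewed, and the job is handed in when it is done.

Besides the shell and the picture viewer there is one more tool, called after "Request:" as name(argument=value, ...) on one line, values as JSON. apply_moves: Moves the arm, as the interface text tells. Its arguments: {"type":"object","properties":{"rows":{"type":"string"},"claw":{"type":"number"},"force":{"type":"number"}},"required":["rows"]}

```bash
ls; mkdir -p pics
cat > h.py <<'E'
import numpy as np, cv2
from scipy.spatial.transform import Rotation as R
from plant import env
def rot(a):
    a=np.array(a,float)
    if a.shape==(3,3): return a
    return R.from_rotvec(a).as_matrix() if a.size==3 else R.from_quat(a).as_matrix()
def f(fr): return fr["image"].shape[0]/2/np.tan(np.radians(fr["fovy"])/2)
def proj(fr,P):
    Rm=rot(fr["attitude"]); p=(np.atleast_2d(P)-np.array(fr["xyz"]))@Rm
    return np.c_[fr["cx"]+f(fr)*p[:,0]/p[:,2], fr["cy"]+f(fr)*p[:,1]/p[:,2]]
def ray(fr,u,v):
    Rm=rot(fr["attitude"]); return np.array(fr["xyz"]), Rm@np.array([(u-fr["cx"])/f(fr),(v-fr["cy"])/f(fr),1])
def atz(fr,u,v,z):
    o,d=ray(fr,u,v); return o+d*(z-o[2])/d[2]
E
python3 - <<'E'
from h import *
import pickle
for n in("side","top"):
    fr=env.grab_frame(n); print(n,{k:v for k,v in fr.items() if k!="image"})
    cv2.imwrite(f"pics/{n}0.png",fr["image"]); pickle.dump(fr,open(f"{n}0.pkl","wb"))
print(env.sense())
E
```

```text
pics
side {'fovy': 48.92336730853179, 'cx': 263.5503169195385, 'cy': 191.35256203159412, 'xyz': array([0.29655945, 0.95254115, 0.74061781]), 'attitude': array([-0.35086419,  2.66085751, -1.40173477])}
top {'fovy': 52.38231904156944, 'cx': 260.75868813559606, 'cy': 190.25110084887302, 'xyz': array([0.34233414, 0.03248474, 1.15824673]), 'attitude': array([-2.14463119,  2.15037349, -0.20783739])}
{'time': 0.1, 'joint_pos': array([ 1.13691492,  0.47774177,  0.02235837,  1.55631755, -0.01152624,
        1.10929146, -0.08307547]), 'joint_velocities': array([-0.00137414, -0.00198034, -0.00064075, -0.00283423, -0.0001321 ,
       -0.0002402 , -0.00027119]), 'tau': array([ 5.29382189e-03, -5.84088457e+01,  1.54056989e+00, -2.73314255e+01,
       -5.41228009e-02,  1.31468484e-02,  9.08831112e-05]), 'eef_pos': array([ 0.21585214, -0.63899811,  0.22177772]), 'orientation': array([-3.09843363e+00, -5.09248414e-01,  5.73020530e-04]), 'ft_force': array([ 0.53255105, -0.36257636,  0.29806146]), 'wrist_torque': array([-0.04295111, -0.02418892,  0.01621287]), 'grip_width': 0.08769844164513022}
```

View pics/side0.png

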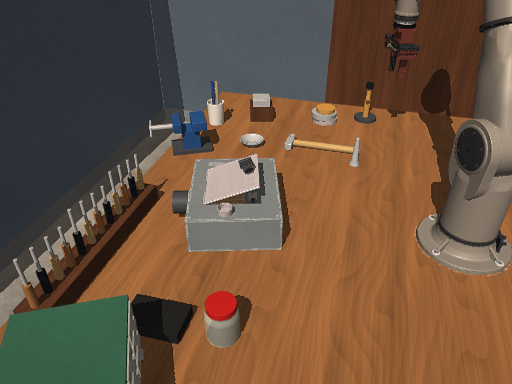

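View pics/top0.png

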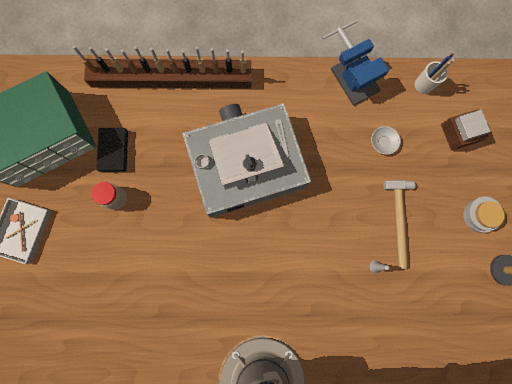

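The side view shows the grey box at about (235,205) px, with the hatch ajar and the stud near (248,165). In the top view the box's corners are near (185,132), (286,108), (308,185) and (208,214). The stud is at (250,163), the tin at (205,162) and the tweezers at (282,138). I'll zoom in on both.

Run:
```python
import cv2
a=cv2.imread("pics/top0.png")[95:225,170:320]; cv2.imwrite("pics/top0z.png",cv2.resize(a,None,fx=4.6,fy=4.6,interpolation=cv2.INTER_CUBIC)[:600])
a=cv2.imread("pics/side0.png")[145:260,165:295]; cv2.imwrite("pics/side0z.png",cv2.resize(a,None,fx=5,fy=5,interpolation=cv2.INTER_CUBIC))
```

```text
(no output)
```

View pics/top0z.png

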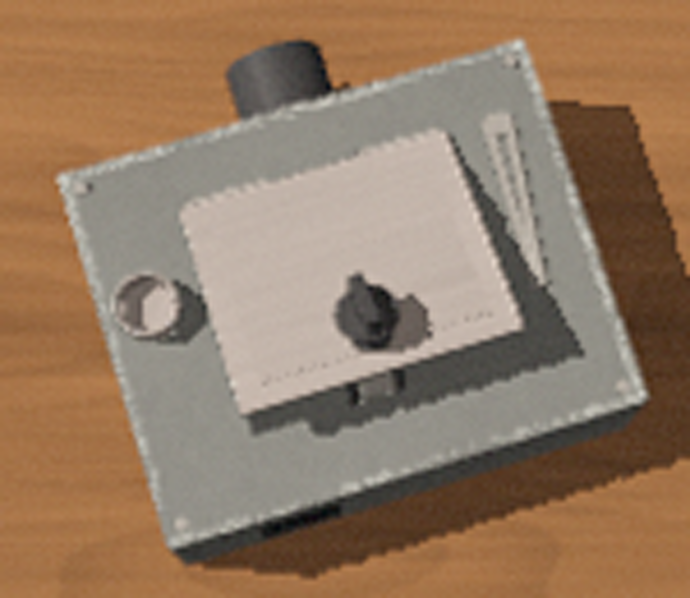

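View pics/side0z.png

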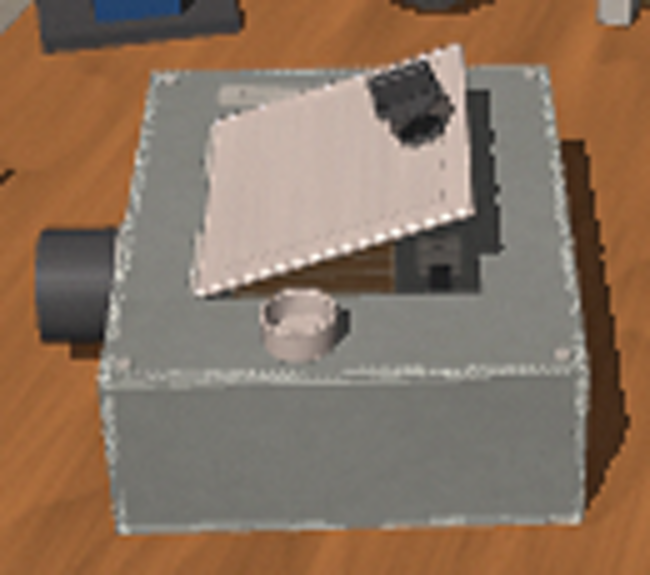

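```bash
cat > fit.py <<'E'
from h import *
import pickle
from scipy.optimize import least_squares
t,s=[pickle.load(open(n+"0.pkl","rb")) for n in("top","side")]
zt=lambda p:np.array(p)/4.6+[170,95]
zs=lambda p:np.array(p)/5+[165,145]
C=np.array([[.12,.15,.1],[.12,-.15,.1],[-.12,-.15,.1],[-.12,.15,.1]])
ct=zt([(62,178),(522,43),(645,400),(172,548)])
cs=zs([(105,375),(155,72),(545,68),(580,368)])
def W(q,P): return R.from_euler('z',q[2]).apply(P)+[q[0],q[1],0]
def H(a,P): # hatch frame: P rel hinge, a opens upward at -x
    return R.from_euler('y',a).apply(P)+[.075,0,.1]
E_=np.array([[-.15,.085,.005],[-.15,-.085,.005]])
et=zt([(240,405),(522,325)]); es=zs([(472,212),(460,45)])
def res(q):
    B=W(q,C);Hh=W(q,H(q[3],E_))
    r=[proj(t,B)-ct,proj(s,B)-cs,proj(t,Hh)-et,proj(s,Hh)-es]
    return np.vstack(r).ravel()
o=least_squares(res,[.6,.05,.2,.5],loss='soft_l1')
if __name__=="__main__":
    print(o.x,o.cost); print(res(o.x).reshape(-1,2).round(1))
    q=o.x
    print("catch",W(q,[[-.05,0,.1]])); print("edge",W(q,H(q[3],[[-.15,0,.005]])),"stud",W(q,H(q[3],[[-.125,0,.03]])))
    for n,(px,py) in dict(tin=(145,335)).items(): pass
    p=zt((148,308)); print("tin",atz(t,*p,.109))
E
python3 fit.py
```

```text
[0.61363106 0.04366484 0.30120456 0.31804188] 8.314054888594352
[[-1.4 -1.3]
 [ 0.2 -1.5]
 [ 0.3 -0.4]
 [-1.3 -0.4]
 [-1.7  0.6]
 [-0.5 -0.8]
 [ 0.9 -1.2]
 [ 1.9 -0. ]
 [-0.1  1.6]
 [ 0.3  0.2]
 [ 0.5 -0.7]
 [ 0.8 -0.7]]
catch [[0.56588207 0.0288313  0.1       ]]
edge [[0.55068462 0.02411012 0.15165533]] stud [[0.58082752 0.03347421 0.16758389]]
tin [0.59651435 0.16370494 0.109     ]
```

Request:
apply_moves(rows="0 0 30 0; 10 20 60 0.1; 30 60 60 0.2; 50 100 60 0.3; 75 145 60 0.4; 100 190 60 0.5; 125 240 60 0.6; 150 290 60 0.7; 175 340 60 0.8; 200 390 60 0.9; 225 435 60 1.0; 250 480 60 1.1; 275 525 60 1.2; 300 570 60 1.3; 320 610 60 1.4; 338 645 60 1.5; 350 669 60 1.56; 350 669 60 1.56", claw=1)

```text
time: 2.35
eef_pos: [0.5662, 0.0313, 0.2823]
orientation: [-1.841, -2.544, -0.001]
ft_force: [0.3, -0.5, 0.3]
grip_width: 0.0875
```

Run:
```python
from h import *
s=env.sense(); print(s['joint_pos'].round(3),s['eef_pos'],s['ft_force']); m=rot(s['orientation']); print(m.round(3), np.arctan2(m[1,1],m[0,1]))
```

```text
[ 0.341  0.311 -0.628  1.713  0.194  1.182 -0.021] [0.56622366 0.03127458 0.28231659] [ 0.34923767 -0.54879274  0.29451971]
[[-0.312  0.95  -0.001]
 [ 0.95   0.312  0.001]
 [ 0.001 -0.    -1.   ]] 0.31780454486237053
```

Request:
apply_moves(rows="0 -1 -10 0.15; 0 -2 -20 0.3; 0 -2 -30 0.45; 0 -2 -40 0.6; 0 -2 -40 0.75; 0 -2 -40 0.9; 0 -2 -40 1.05; 0 -2 -40 1.2; 0 -2 -40 1.35; 0 -2 -40 1.5; 0 -2 -40 1.555; 0 -2 -40 1.555")

```text
time: 3.85
eef_pos: [0.5657, 0.0254, 0.2423]
orientation: [0.462, -3.106, 0.002]
ft_force: [0.0, -0.1, 0.4]
grip_width: 0.0878
```

Run:
```python
from h import *
s=env.sense(); print(s['joint_pos'].round(3),s['eef_pos'],s['ft_force']); m=rot(s['orientation']); print(np.arctan2(m[1,1],m[0,1]))
fr=env.grab_frame("side");cv2.imwrite("pics/side1.png",fr["image"])
```

```text
[ 0.556  0.424 -0.922  1.751  0.368  1.152  1.39 ] [0.56566902 0.02541707 0.24231745] [ 0.00769307 -0.12977647  0.43287376]
1.8661495951627387
```

View pics/side1.png

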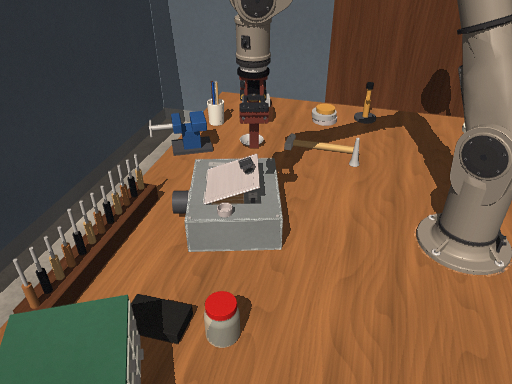

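Request:
apply_moves(rows="0 2 -20 0; 0 2 -40 0; 0 2 -60 0; 0 2 -72 0; 0 2 -80 0; 0 2 -84 0; 0 2 -87 0; 0 2 -90 0; 0 2 -93 0; 0 2 -96 0; 0 2 -99 0; 0 2 -102 0; 0 2 -105 0; 0 2 -108 0; 0 2 -108 0")

```text
time: 5.78
eef_pos: [0.566, 0.0295, 0.1343]
orientation: [0.468, -3.106, -0.0]
ft_force: [0.5, 1.0, 0.7]
grip_width: 0.0882
```

Run:
```python
from h import *
s=env.sense(); print(s['eef_pos'],s['ft_force'],s['wrist_torque'])
fr=env.grab_frame("side");cv2.imwrite("pics/side2.png",cv2.resize(fr["image"][60:260,140:340],(600,600),interpolation=cv2.INTER_CUBIC))
```

```text
[0.5659885  0.02951745 0.13434994] [0.47668086 0.99834498 0.67820554] [ 0.11061706 -0.17654863 -0.00692276]
```

View pics/side2.png

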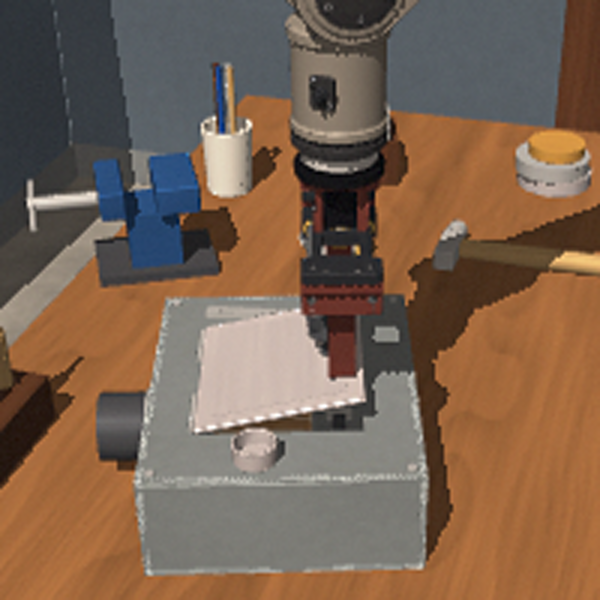

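The fingers straddle the stud and press on the plate on either side of it, and the hatch is closing. I'll keep pushing.

Request:
apply_moves(rows="0 0 -3 0; 0 0 -6 0; 0 0 -9 0; 0 0 -12 0; 0 0 -15 0; 0 0 -18 0; 0 0 -20 0; 0 0 -22 0; 0 0 -24 0; 0 0 -26 0; 0 0 -27 0; 0 0 -27 0")

```text
time: 7.32
eef_pos: [0.5662, 0.0295, 0.1076]
orientation: [-0.468, 3.106, 0.0]
ft_force: [-0.3, 0.3, 0.2]
grip_width: 0.0876
```

Request:
apply_moves(rows="0 0 -1 0; 0 0 -1 0")

```text
time: 7.58
eef_pos: [0.5662, 0.0296, 0.1067]
orientation: [-0.468, 3.106, 0.0]
ft_force: [0.1, -0.2, 0.4]
grip_width: 0.088
```

Request:
apply_moves(rows="0 0 -1 0; 0 0 -1 0")

```text
time: 7.82
eef_pos: [0.5662, 0.0295, 0.1058]
orientation: [-0.468, 3.106, 0.0]
ft_force: [-0.3, 0.9, 1.9]
grip_width: 0.0879
```

Request:
apply_moves(rows="0 0 -1 0; 0 0 -1 0")

```text
time: 8.07
eef_pos: [0.5662, 0.0296, 0.1056]
orientation: [-0.468, 3.106, -0.001]
ft_force: [-3.6, -0.7, 9.7]
grip_width: 0.0878
```

Request:
apply_moves(rows="0 0 -1 0; 0 0 -1 0")

```text
time: 8.32
eef_pos: [0.5663, 0.0296, 0.1055]
orientation: [-0.468, 3.106, -0.002]
ft_force: [-5.9, -1.8, 17.5]
grip_width: 0.088
```

Request:
apply_moves(rows="0 0 15 0; 0 0 45 0; 0 0 75 0; 0 -30 105 0; 0 -80 115 0; 0 -130 115 0; 0 -180 115 0; 0 -210 115 0; 0 -220 115 0; 0 -220 115 0")

```text
time: 9.57
eef_pos: [0.5661, -0.1899, 0.2187]
orientation: [-0.468, 3.106, 0.001]
ft_force: [0.9, -0.0, -0.5]
grip_width: 0.0881
```

Run:
```python
from h import *
import pickle
for n in("side","top"):
    fr=env.grab_frame(n); pickle.dump(fr,open(f"{n}3.pkl","wb"))
    c=(170,95) if n=="top" else (165,145)
    a=fr["image"][c[1]:c[1]+120,c[0]:c[0]+150]
    cv2.imwrite(f"pics/{n}3z.png",cv2.resize(a,(750,600),interpolation=cv2.INTER_CUBIC))
```

```text
(no output)
```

View pics/top3z.png

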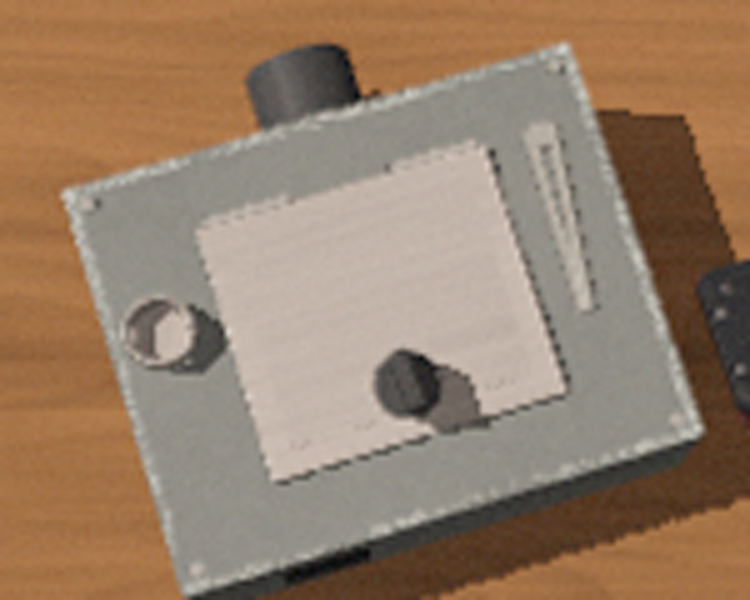

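View pics/side3z.png

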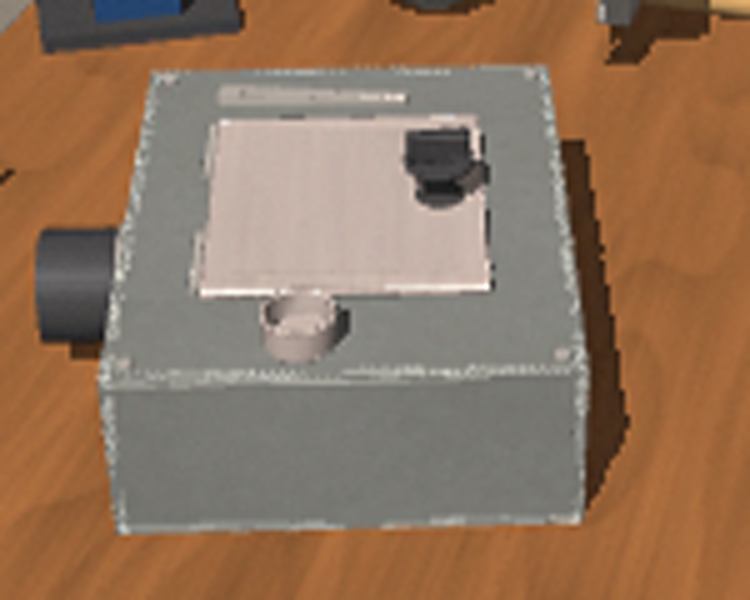

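The hatch is now flat. In the top zoom the stud head is at about (405,383), and in the side zoom at (438,165). I'll enlarge it with more contrast to read the bar's angle.

Run:
```python
from h import *
import pickle
ims=[]
for n,(x,y) in dict(top=(239,160),side=(240,165)).items():
    fr=pickle.load(open(n+"3.pkl","rb")); a=fr["image"][y:y+30,x:x+28].astype(float)
    a=np.clip((a-20)*2.6,0,255).astype(np.uint8)
    if n=="side":
        a=fr["image"][165:195,240:268].astype(float); a=np.clip((a-20)*2.6,0,255).astype(np.uint8)
    ims.append(cv2.resize(a,None,fx=14,fy=14,interpolation=cv2.INTER_CUBIC))
cv2.imwrite("pics/stud3.png",np.hstack(ims))
```

```text
(no output)
```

View pics/stud3.png

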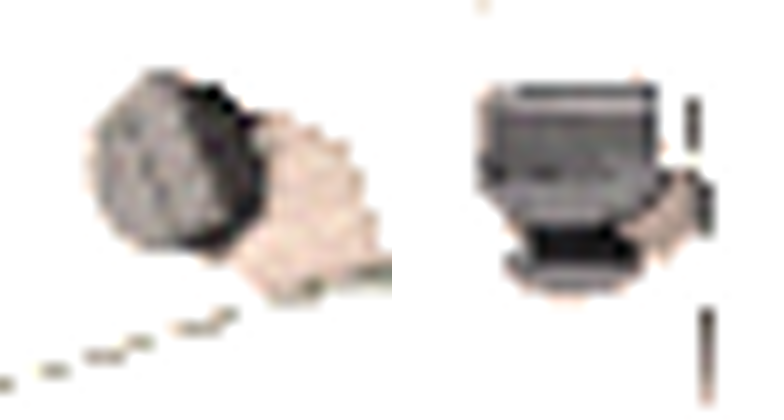

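```bash
cat > ov.py <<'E'
from fit import *
t3,s3=[pickle.load(open(n+"3.pkl","rb")) for n in("top","side")]
q=o.x
# refit box incl shut hatch? use fit
def pts(turn,z0=.130,dx=0,dy=0):
    b=np.array([[x,y,z] for z in(.016,0) for x,y in((.017,.005),(.017,-.005),(-.017,-.005),(-.017,.005))])
    a=np.linspace(0,2*np.pi,40); fl=np.c_[.019*np.cos(a),.019*np.sin(a),0*a]
    f_=lambda P: W(q,R.from_euler('z',-turn).apply(P)+[-.05+dx,dy,z0])
    return f_(b),f_(fl)
def draw(turns,name,dx=0,dy=0):
    rows=[]
    for tn in turns:
        ims=[]
        B,F=pts(tn,dx=dx,dy=dy)
        for fr,(x,y) in((t3,(239,160)),(s3,(240,165))):
            k=9
            a=np.clip((fr["image"][y:y+30,x:x+28].astype(float)-20)*2.6,0,255).astype(np.uint8)
            a=cv2.resize(a,None,fx=k,fy=k,interpolation=cv2.INTER_CUBIC)
            g=lambda P:np.int32(((proj(fr,P)-[x,y]+.5)*k).round())
            cv2.polylines(a,[g(B[:4])],True,(0,0,255),1);cv2.polylines(a,[g(B[4:])],True,(0,160,0),1);cv2.polylines(a,[g(F)],True,(255,0,0),1)
            ims.append(a)
        rows.append(np.vstack(ims))
    cv2.imwrite(name,np.hstack(rows))
E
python3 - <<'E'
from ov import *
draw([-.2,0,.2],"pics/ov1.png")
E
```

```text
(no output)
```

View pics/ov1.png

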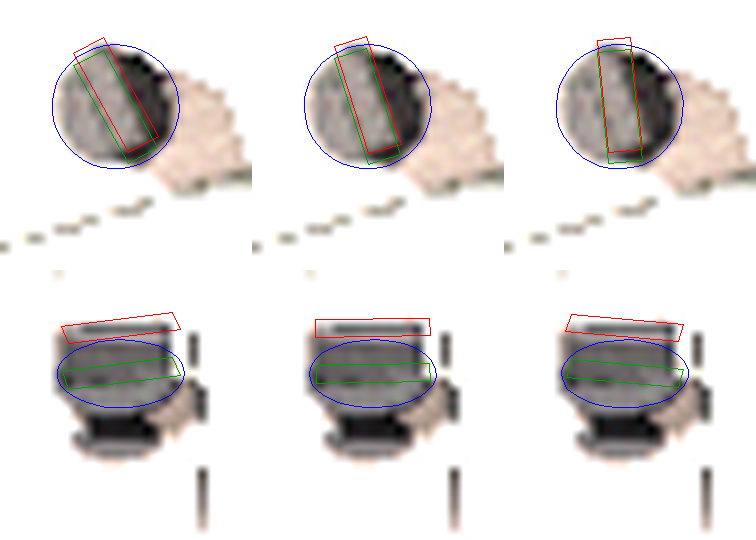

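Request:
apply_moves(rows="0 30 0 0; 0 80 0 0; 0 130 0 0; 0 175 0 0; 0 205 -5 0; 0 220 -15 0; 0 220 -35 0; 0 220 -55 0; 0 220 -72 0; 0 220 -82 0; 0 220 -86 0; 0 220 -86 0")

```text
time: 11.18
eef_pos: [0.5662, 0.0295, 0.1327]
orientation: [-0.468, 3.106, 0.0]
ft_force: [0.6, 0.3, 1.0]
grip_width: 0.0873
```

Run:
```python
from h import *
s=env.sense(); print(s['eef_pos'],s['ft_force'],s['joint_pos'].round(2))
fr=env.grab_frame("side");cv2.imwrite("pics/side4.png",cv2.resize(fr["image"][120:220,190:310],None,fx=6,fy=6,interpolation=cv2.INTER_CUBIC))
```

```text
[0.5662239  0.02945506 0.13272112] [0.63377112 0.33684848 0.98812763] [ 0.48  0.55 -0.85  1.86  0.5   0.96  1.28]
```

View pics/side4.png

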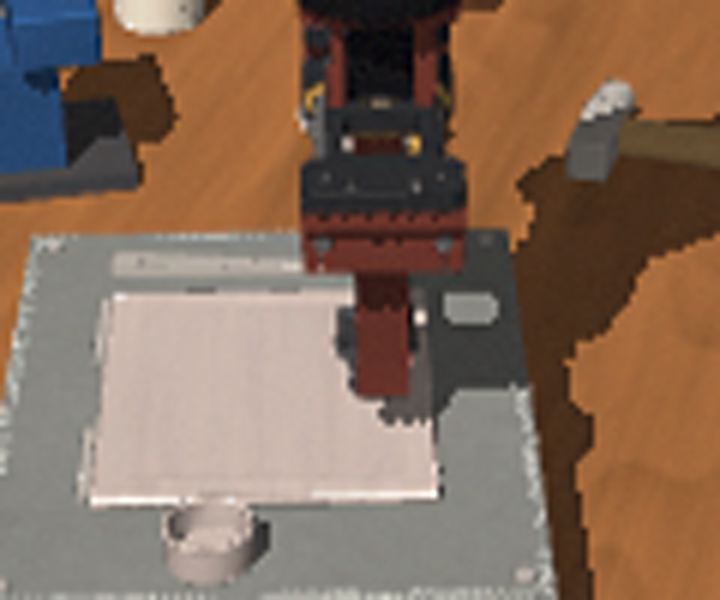

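The near finger (x 357–410, y 395 at its tip) is centred on the bar, which spans about 338–418. I'll close gently.

Request:
apply_moves(rows="0 0 0 0; 0 0 0 0; 0 0 0 0; 0 0 0 0; 0 0 0 0; 0 0 0 0; 0 0 0 0; 0 0 0 0", claw=0, force=15)

```text
time: 12.22
eef_pos: [0.566, 0.0294, 0.1326]
orientation: [0.468, -3.106, 0.0]
ft_force: [-0.9, -2.8, 0.4]
grip_width: 0.0112
```

Request:
apply_moves(rows="0 0 -2 0; 0 0 -4 0; 0 0 -4 0")

```text
time: 12.6
eef_pos: [0.566, 0.0291, 0.1286]
orientation: [0.468, -3.106, 0.001]
ft_force: [-0.9, -2.4, 3.5]
grip_width: 0.0095
```

Request:
apply_moves(rows="0 0 -1 0; 0 0 -2 0; 0 0 -2 0")

```text
time: 12.98
eef_pos: [0.5661, 0.0292, 0.1266]
orientation: [0.468, -3.106, 0.001]
ft_force: [-2.3, -3.2, 5.1]
grip_width: 0.0097
```

Request:
apply_moves(rows="0 0 -1 0; 0 0 -2 0; 0 0 -2 0")

```text
time: 13.35
eef_pos: [0.566, 0.0292, 0.1247]
orientation: [0.468, -3.106, 0.001]
ft_force: [-2.2, -2.7, 6.4]
grip_width: 0.0096
```

Request:
apply_moves(rows="0 0 -1 0; 0 0 -2 0; 0 0 -2 0")

```text
time: 13.72
eef_pos: [0.5661, 0.0291, 0.1228]
orientation: [0.468, -3.106, 0.001]
ft_force: [-2.5, -4.0, 6.4]
grip_width: 0.0098
```

Request:
apply_moves(rows="0 0 -1 0; 0 0 -1 0")

```text
time: 13.98
eef_pos: [0.566, 0.0292, 0.1218]
orientation: [0.468, -3.106, 0.001]
ft_force: [-2.6, -3.2, 6.1]
grip_width: 0.0101
```

Request:
apply_moves(rows="0 0 -1 0; 0 0 -1 0")

```text
time: 14.22
eef_pos: [0.5661, 0.0292, 0.1209]
orientation: [0.468, -3.106, 0.001]
ft_force: [-2.6, -3.7, 6.4]
grip_width: 0.0099
```

Request:
apply_moves(rows="0 0 -1 0; 0 0 -1 0")

```text
time: 14.48
eef_pos: [0.5661, 0.0292, 0.1199]
orientation: [0.468, -3.106, 0.001]
ft_force: [-2.9, -4.5, 8.4]
grip_width: 0.0103
```

Request:
apply_moves(rows="0 0 -1 0; 0 0 -1 0")

```text
time: 14.72
eef_pos: [0.5661, 0.0292, 0.119]
orientation: [0.468, -3.106, 0.001]
ft_force: [-2.1, -3.0, 7.7]
grip_width: 0.0098
```

Request:
apply_moves(rows="0 0 -1 0; 0 0 -1 0")

```text
time: 14.98
eef_pos: [0.5661, 0.0292, 0.118]
orientation: [0.468, -3.106, 0.001]
ft_force: [-2.3, -4.3, 8.9]
grip_width: 0.01
```

Request:
apply_moves(rows="0 0 -1 0; 0 0 -1 0")

```text
time: 15.22
eef_pos: [0.5661, 0.0292, 0.117]
orientation: [0.468, -3.106, 0.001]
ft_force: [-2.8, -4.0, 8.9]
grip_width: 0.0098
```

Request:
apply_moves(rows="0 0 -1 0; 0 0 -1 0")

```text
time: 15.48
eef_pos: [0.5661, 0.0292, 0.1167]
orientation: [0.468, -3.106, 0.002]
ft_force: [-5.7, -4.1, 14.3]
grip_width: 0.0099
```

Request:
apply_moves(rows="0 0 -1 0; 0 0 -1 0")

```text
time: 15.72
eef_pos: [0.5663, 0.0292, 0.1164]
orientation: [-0.468, 3.106, -0.003]
ft_force: [-8.0, -5.1, 19.2]
grip_width: 0.0102
```

Request:
apply_moves(rows="0 0 -1 0; 0 0 -1 0")

```text
time: 15.98
eef_pos: [0.5669, 0.0294, 0.1158]
orientation: [-0.468, 3.105, -0.003]
ft_force: [-6.8, -5.0, 20.0]
grip_width: 0.0097
```

It bottomed at z≈0.1167, which is 13.3 mm of press. I'll ease off slightly so it stays on the floor lightly, then turn clockwise.

Request:
apply_moves(rows="0 0 1.5 0; 0 -0.3 1.5 0; 0 -0.3 1.5 0")

```text
time: 16.35
eef_pos: [0.5668, 0.0294, 0.1161]
orientation: [-0.468, 3.105, -0.0]
ft_force: [-2.5, -3.0, 11.1]
grip_width: 0.0098
```

Request:
apply_moves(rows="0 0 0 -0.08; 0 0 0 -0.16; 0 0 0 -0.24; 0 0 0 -0.3; 0 0 0 -0.3")

```text
time: 16.98
eef_pos: [0.5667, 0.0298, 0.1161]
orientation: [0.002, 3.14, 0.001]
ft_force: [-2.0, -1.9, 9.7]
grip_width: 0.0101
```

Request:
apply_moves(rows="0 0 -0.3 -0.1; 0 0 -0.5 -0.2; 0 0 -0.5 -0.3; 0 0 -0.5 -0.4; 0 0 -0.5 -0.4")

```text
time: 17.6
eef_pos: [0.5669, 0.0305, 0.116]
orientation: [0.626, 3.077, 0.002]
ft_force: [-3.2, -1.1, 12.1]
grip_width: 0.0102
```

Run:
```python
from h import *
s=env.sense(); print(s['eef_pos'],s['ft_force'],s['wrist_torque'],s['joint_pos'].round(2))
fr=env.grab_frame("side");cv2.imwrite("pics/side5.png",cv2.resize(fr["image"][120:220,190:310],None,fx=6,fy=6,interpolation=cv2.INTER_CUBIC))
```

```text
[0.56685346 0.03052037 0.11600544] [-3.22652658 -1.08626842 12.08977632] [-0.20766968  0.59520509 -0.05660549] [ 0.36  0.51 -0.68  1.88  0.41  0.89  0.65]
```

View pics/side5.png

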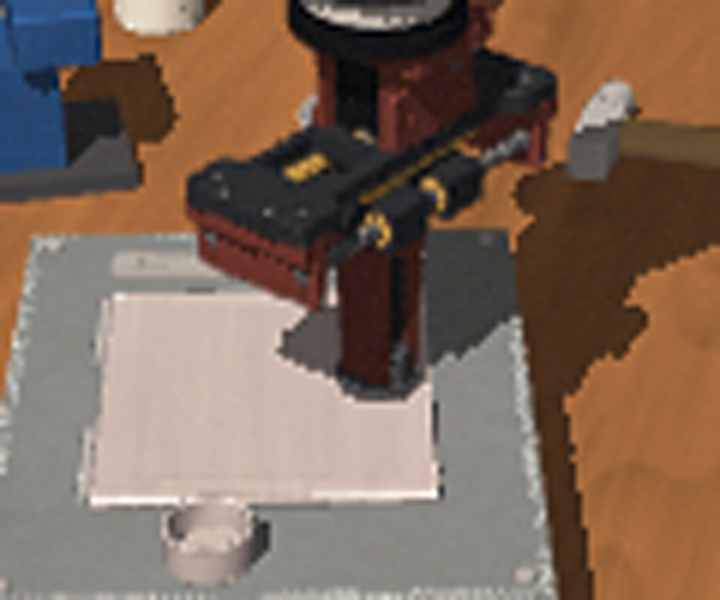

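It turns freely at low force, with the fingers around the bar and the flange close to the plate. I'll continue.

Request:
apply_moves(rows="0 0 0 -0.1; 0 0 0 -0.2; 0 0 0 -0.3; 0 0 0 -0.4; 0 0 0 -0.4")

```text
time: 18.27
eef_pos: [0.5672, 0.031, 0.1161]
orientation: [1.224, 2.891, 0.004]
ft_force: [-2.3, 0.6, 12.2]
grip_width: 0.0101
```

Request:
apply_moves(rows="0 0 0 -0.1; 0 0 0 -0.2; 0 0 0 -0.3; 0 0 0 -0.4; 0 0 0 -0.47; 0 0 0 -0.47")

```text
time: 19.02
eef_pos: [0.5679, 0.0314, 0.1161]
orientation: [1.862, 2.527, 0.007]
ft_force: [0.6, 1.4, 9.8]
grip_width: 0.0098
```

Run:
```python
from h import *
s=env.sense(); print(s['eef_pos'],s['ft_force'],s['wrist_torque'],s['joint_pos'].round(2)); m=rot(s['orientation']); print(1.872-np.arctan2(m[1,1],m[0,1]))
```

```text
[0.56789589 0.03142889 0.11614092] [0.61400349 1.4114505  9.75598826] [ 0.1885269   0.06748643 -0.01933515] [ 0.21  0.47 -0.48  1.89  0.28  0.85 -0.11]
1.5713116949740198
```

Request:
apply_moves(rows="0 0 1 0; 0 0 2 0; 0 0 3 0; 0 0 3 0")

```text
time: 19.52
eef_pos: [0.5679, 0.0314, 0.119]
orientation: [1.862, 2.528, 0.007]
ft_force: [0.6, 1.3, 8.0]
grip_width: 0.0097
```

Request:
apply_moves(rows="0 0 0.5 0; 0 0 1 0; 0 0 1 0")

```text
time: 19.9
eef_pos: [0.5679, 0.0314, 0.1198]
orientation: [1.862, 2.528, 0.007]
ft_force: [1.2, 1.8, 6.1]
grip_width: 0.0101
```

Request:
apply_moves(rows="0 0 0.5 0; 0 0 1 0; 0 0 1 0")

```text
time: 20.27
eef_pos: [0.5678, 0.0314, 0.1201]
orientation: [1.862, 2.529, 0.008]
ft_force: [5.5, 4.2, 1.0]
grip_width: 0.0098
```

Request:
apply_moves(rows="0 0 0.5 0; 0 0 1 0; 0 0 1 0")

```text
time: 20.65
eef_pos: [0.5678, 0.0314, 0.1203]
orientation: [1.862, 2.529, 0.008]
ft_force: [6.9, 4.4, -6.0]
grip_width: 0.0102
```

The head holds at z≈0.1202, about 4 mm above the floor, and resists being pulled up, so it is caught. I'll take the load off, open the gripper and withdraw.

Request:
apply_moves(rows="0 0 -0.8 0; 0 0 -0.8 0; 0 0 -0.8 0")

```text
time: 21.02
eef_pos: [0.5678, 0.0314, 0.1201]
orientation: [1.862, 2.529, 0.008]
ft_force: [4.9, 3.6, -1.3]
grip_width: 0.0099
```

Request:
apply_moves(rows="0 0 0 0; 0 0 0 0; 0 0 0 0; 0 0 0 0; 0 0 0 0; 0 0 0 0; 0 0 0 0; 0 0 0 0", claw=0.7)

```text
time: 22.02
eef_pos: [0.5661, 0.0292, 0.1199]
orientation: [-1.865, -2.528, -0.0]
ft_force: [-0.2, -0.1, 0.4]
grip_width: 0.0612
```

Request:
apply_moves(rows="0 0 10 0; 0 0 30 0; 0 0 55 0; 0 0 80 0; 0 -30 100 0; 0 -80 110 0; 0 -130 110 0; 0 -180 110 0; 0 -210 110 0; 0 -220 110 0; 0 -220 110 0")

```text
time: 23.4
eef_pos: [0.5662, -0.1903, 0.2302]
orientation: [1.865, 2.528, 0.001]
ft_force: [0.2, 0.6, -1.1]
grip_width: 0.0617
```

Run:
```python
from h import *
import pickle
for n in("side","top"):
    fr=env.grab_frame(n); pickle.dump(fr,open(f"{n}6.pkl","wb"))
    c=(170,95) if n=="top" else (165,145)
    a=fr["image"][c[1]:c[1]+120,c[0]:c[0]+150]
    cv2.imwrite(f"pics/{n}6z.png",cv2.resize(a,(750,600),interpolation=cv2.INTER_CUBIC))
print(env.sense()['ft_force'])
import ov
ov.t3,ov.s3=[pickle.load(open(n+"6.pkl","rb")) for n in("top","side")]
g=ov.pts
for z,nm in((.1208,"a"),(.130,"b")):
    ov.pts=lambda tn,dx=0,dy=0:g(tn,z,dx,dy); ov.draw([1.4,1.57],f"pics/ov6{nm}.png")
cv2.imwrite("pics/ov6.png",np.hstack([cv2.imread("pics/ov6a.png"),cv2.imread("pics/ov6b.png")])[:,:800])
```

```text
[ 0.30301998 -0.94624575  0.4794339 ]
```

View pics/top6z.png

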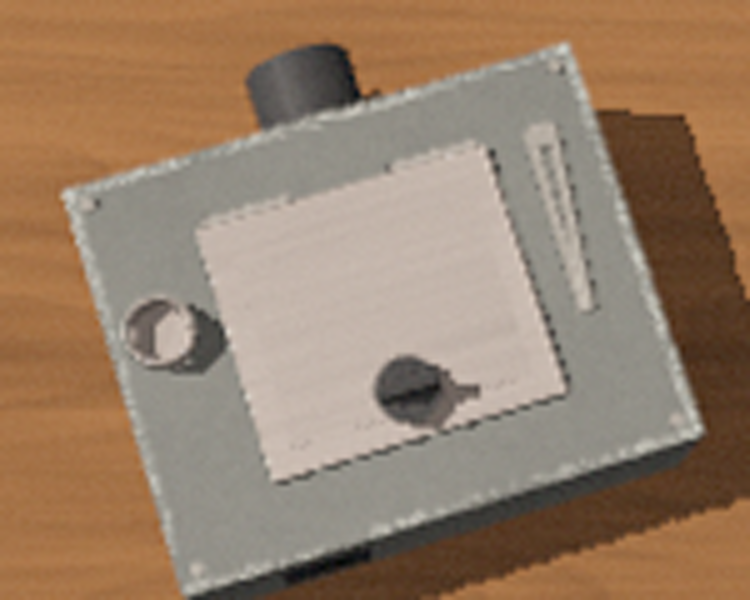

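View pics/side6z.png

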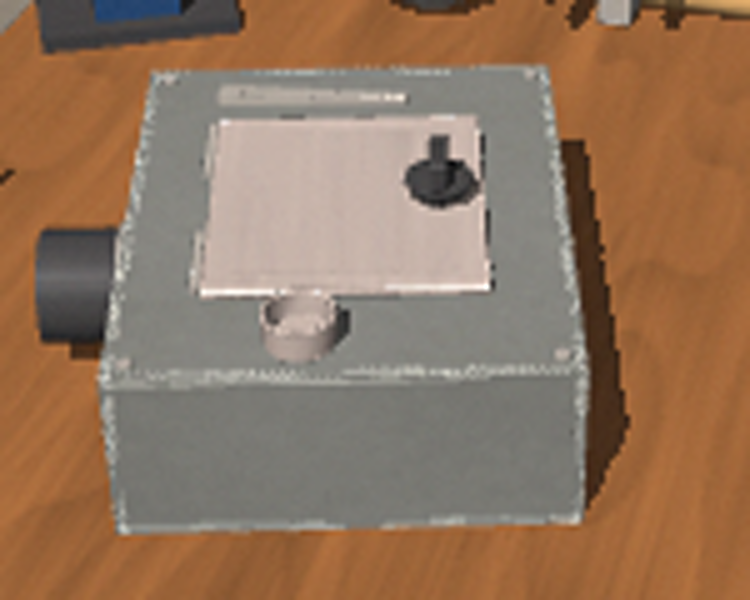

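```bash
python3 -c "
import cv2;a=cv2.imread('pics/ov6.png');print(a.shape)"
```

```text
(540, 800, 3)
```

The hatch is flat. In the side zoom the head is at (440,180), lower than before, with the bar now across the box. The tin and tweezers haven't moved. I'll check the bar's angle and height against the overlay.

View pics/ov6.png

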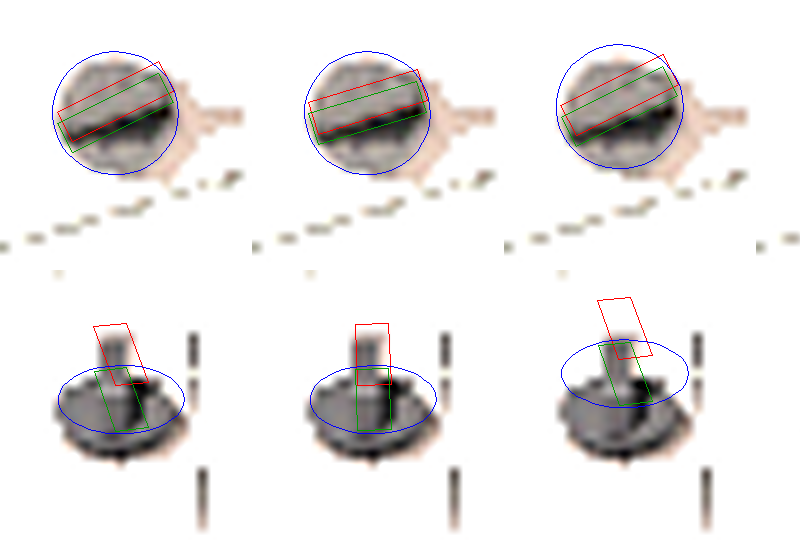

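The bar matches the 1.57 rad overlay and the head sits at the caught height. The arm is clear, so I'm handing in.

```bash
python3 -c "
from plant import env
print(env.close_job(), env.sense()['time'])"
```

```text
the job is handed in; nothing more can be done
the job is handed in; nothing more can be done
```

The hatch is shut and its fastener is locked; I handed the job in at about 23.5 s of the 58 s allowed, with the arm clear of everything.

- **Hatch:** I pushed it shut with the open fingers on either side of the stud. It bottomed with the fingertips at z ≈ 105.5 mm.
- **Fastener, pressing:** I gripped the bar, which was already in line with the slot, and pushed it in until it bottomed at about 13 mm. The highest push I read was 20 N, of which about 9 N was the spring, so about 11 N reached the catch.
- **Fastener, turning and release:** I eased off and turned it clockwise 1.57 rad. It sprang back about 4 mm, held against an upward pull of about 6 N, and I let go.

**Last checks:**
- **Angle and hatch:** The hatch lies flat, and the bar's angle matches 1.57 rad in the top and side pictures.
- **Head height:** The head sits clearly lower than when sprung out. In the side picture it lies about 1 pixel off the model; I saw a similar offset before pressing and put it down to calibration.
- **Other objects:** The tin and tweezers are unmoved in the pictures. I did not re-check the things on the bench; the arm felt no contact away from the hatch and fastener.

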